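# Clamp the lid of a pressure cooker

## Robot

A 6-joint arm with a two-finger parallel gripper is mounted at the origin on the work surface. World frame = base frame: x ahead of the robot, y to its left, z up, the work surface at z = 0. Lengths are in mm, angles in rad, forces in N, time in s.
With the tool pointing down it reaches from about 400 to 925 mm from the base axis. Payload 12.5 kg.
Tool frame: the origin (TCP) lies on the mounting face of the last link; the fingertips stand 190 mm ahead of it and the grasp point (between the pads) lies 171 mm ahead of it; x points along the fingers, y is the direction in which the jaws open and shut, and the axes are right-handed (so a half turn about x gives the same grasp; the last joint's range is limited). The gripper opens to 95 mm and grips with 3 to 60 N. Pads are 20 mm wide; open, the fingers measure 119 mm over their backs; the gripper's body (75 mm by 180 mm) begins 59 mm behind the grasp point.
Start: joints at [-1.388, 0.491, 1.559, -0, 1.092, -0.106], TCP at [178.021, -599.111, 404.761] pointing down, gripper open.
Joint ranges: [-3.1, 3.1], [-0.84, 2.19], [0.05, 2.79], [-1.13, 4.28], [0.06, 2.93], [-2.69, 2.69]. Speed limits (rad/s): [2.22, 2.22, 2.79, 3.14, 3.14, 3.14].

## Interface

Orientations are given as [roll, pitch, yaw] about the fixed x, y, z axes, in that order (R = Rz(yaw) Ry(pitch) Rx(roll)).
In Python, from cell import env, eyes gives the robot as it stands. The module is installed in compiled form; this text tells all that it offers.
- The arm moves only by the tool jog_arm, never from a script. Its argument "deltas" is one flat list of numbers, 7 for each row, row after row: the shift along the tool's x, y, z in mm, then the turn, a rotation vector about the tool's x, y, z in rad, then the opening, from 0 (shut) to 1 (fully open). A call has 1 to 10 rows; each row shifts and turns the pose as measured when the row begins, along the tool's axes as they then stand; what a row does not reach is not made up. A row lasts 1/8 s, in which the tool goes at most 62.5 mm and 10.7 degrees, less where a joint would pass 70% of its speed; a pose out of reach is approached as far as the arm can. A call is refused whole if a number of a shift passes 62.5 or a number of a turn 0.188, either way. A call with a gripper value outside its range is refused whole. The fingers move at their own pace and stop on an object; the grip force is fixed at half the most. Time passes only in rows, so rows that do not move let the fingers close. It gives the time, the measured TCP pose, the force and the opening at its end, in the units of the state.
- env.state(): the state, without advancing time (a new reading comes with each control period).
- eyes.read_camera(name): name is "scene" or "top" or "wrist"; returns a dict with "image" (420x560x3 uint8, red, green, blue), "fovy" (degrees; the focal length in pixels is half the picture's height over the tangent of half this angle, whatever the lens; pixels are square), "cx", "cy" (the principal point, pixels), "world_from_camera" (4x4, takes a point from camera to world coordinates). Camera axes: x right, y up, looking along -z (the intrinsics and any distortion apply to the point x, -y, -z); pixel columns grow to the right and rows downward; lengths in mm; the calibration is good to about 2 mm. A picture is of the moment at which its call begins. There is no depth.
- env.job_done(): hands the job in, once; it reports no verdict.
The state is a dict: "t": time; "joints": joint angles; "qvel": joint speeds; "tau": joint torques, N m; "eef_pos": TCP position; "tcp_rot": TCP orientation; "ft_force": force on the tool from outside, world axes, zero at the start; "moment": the same for the moment, N m; "opening": opening from 0.0 (shut) to 1.0 (fully open).
Only numpy, scipy, OpenCV 4.12 (cv2) and the standard library are available. Lean on these libraries where they do the work, as an engineer would, in place of code of your own. Each camera call takes 0.05 s, during which the arm holds its last target.

## Task

Close the pressure cooker: swing the clamp bar round until both its feet are fully home under the pot's lugs, then turn the T-handle clockwise, as often as it takes, until the lid is clamped firmly but not overtightened, and let go. Do not knock the pressure valve on the lid, and leave the mug, jar and bowl where they stand.

Things in the scene. Friction and masses are not known exactly. Their poses are not given: they have to be found in the camera images.
- pot: stainless steel pressure cooker, 210 mm in diameter, filled and heavy, fixed on a cork mat; its lid is already seated. Origin: centre of the mat's underside, on the worktop; z up. Steel lugs stand out on its +y and -y sides, black side grips on its +x and -x sides (79 to 97 mm high, out to 157 mm from the axis).
- lug_left (a point): middle of the underside of the +y lug's tab, nominally 112 mm above the worktop, 118 mm from the pot's axis. The tab is 38 mm wide, reaches from 106 to 130 mm from the axis and is closed by a stop plate at its clockwise end (seen from above). The true height of both lugs differs by up to 2.8 mm either way and is not measured: the poses do not tell how far the screw must turn.
- lug_right (a point): the same point of the like lug on the pot's -y side
- clamp_bar: flat steel bar across the lid, 22 mm wide, 8 mm thick, 282 mm long, swinging about the vertical screw axis. Origin: on that axis in the bar's top face, 158 to 170 mm above the worktop; the bar runs along its own y axis. Home is its y axis along the pot's y axis, a hard stop; it starts 0.6 to 1.1 rad counter-clockwise of home (seen from above) and must swing clockwise; friction 0.25 N m.
- bar_end (a point): point on the bar's top face 126 mm from the axis, towards its +y end (the -y end is alike); either end can be straddled or pushed there from above, with about 2 N. Both ends turn down, with a foot pointing inwards that passes under a lug. The bar rises 10 mm per clockwise turn of the handle; feet raised to the lugs' height no longer pass under.
- handle: black T-handle of the clamp screw: round bar 16 mm thick (18 mm at the tips), 150 mm long, on a hub 27 mm in diameter. Origin: middle of the bar, on the screw axis, always 203 mm above the worktop; z up, the bar runs along its own x axis. Clockwise seen from above tightens and draws the clamp bar up; the handle itself stays at its height, and stays where it is left.
- handle_end (a point): point on the handle's bar 60 mm from the axis, +x end (-x end alike), good to grip. The handle runs at 0.55 N m (9 N here) for 0.2 to 0.9 turns until the feet meet the lugs, then the torque climbs by about 0.2 N m per radian. Clamped firmly: 0.85 to 1.0 N m in all (14 to 17 N here), 1.55 to 1.8 times the free-running force. Above 1.05 N m it is overtightened.
- valve: pressure valve, an upright steel and black post 24 mm in diameter on the lid, fixed. Origin: centre of its foot, 136 mm above the worktop; its top is 54 mm above that. It stands 56 mm from the screw axis, 25 degrees counter-clockwise of the pot's +x axis. The handle's bar passes 5 mm above it, but fingers reaching down past the bar strike it.
- mug: white mug, 82 mm in diameter, 95 mm high, loose bystander; origin at the centre of its underside
- jar: closed glass jar, 84 mm in diameter, 120 mm high, loose bystander; origin at the centre of its underside
- bowl: white bowl, 130 mm in diameter, 55 mm high, loose bystander; origin at the centre of its underside

How it is judged:
By the outcome, as a careful person would: the job done as asked, in the order asked, and still so for the second after the job is handed in, with the robot touching nothing.
It also fails if it takes over 72 s, if anything falls off the work surface, if the arm or the gripper's body presses on something with over 40 N, if the wrist force passes 120 N, or if a joint passes its speed limit or range.

## Working session

There is one attempt and no reset: what is moved stays moved. The work goes in short steps, Python scripts to look and compute and a tool call to move; the robot and the scene stay as the last step left them, time stands still between calls to the robot, and variables do not carry over. Pictures are saved under pics/ and viewed, and the job is handed in when it is done.

Besides the shell and the picture viewer there is one more tool, called after "Emit:" by a JSON object that holds its "api" and its "payload", one argument or row to a line. jog_arm: Moves the arm, as the interface text tells. Its arguments: {"type":"object","properties":{"deltas":{"type":"array","items":{"type":"number"}}},"required":["deltas"]}

```bash
mkdir -p pics; python3 - <<'E'
from cell import env, eyes
import cv2, numpy as np
s=env.state(); print({k:np.round(v,3).tolist() for k,v in s.items()})
for n in ["scene","top","wrist"]:
    c=eyes.read_camera(n); print(n,[k for k in c],c["fovy"],c["cx"],c["cy"],np.round(c["world_from_camera"],3).tolist(),{k:c[k] for k in c if k not in("image","fovy","cx","cy","world_from_camera")})
    cv2.imwrite(f"pics/{n}0.png",c["image"][:,:,::-1])
E
```

```text
{'t': 0.0, 'joints': [-1.388, 0.492, 1.559, -0.0, 1.092, -0.106], 'qvel': [-0.001, -0.002, -0.001, 0.0, -0.002, 0.0], 'tau': [0.001, -61.264, -25.818, 0.069, 0.048, -0.0], 'eef_pos': [178.024, -599.063, 404.162], 'tcp_rot': [-1.668, 1.57, 1.763], 'ft_force': [0.417, -1.159, 0.625], 'moment': [-0.026, 0.029, -0.048], 'opening': 1.002}
scene ['image', 'fovy', 'cx', 'cy', 'world_from_camera'] 43.79343139458059 278.15075983073405 208.8033027986981 [[-0.366, -0.593, 0.717, 1522.253], [0.931, -0.225, 0.289, 398.907], [-0.009, 0.773, 0.634, 1009.572], [0.0, 0.0, 0.0, 1.0]] {}
top ['image', 'fovy', 'cx', 'cy', 'world_from_camera'] 46.09226372127362 279.2726808006404 208.69778873922215 [[0.012, 0.999, -0.048, 447.454], [-1.0, 0.012, 0.003, 7.205], [0.003, 0.048, 0.999, 1491.403], [0.0, 0.0, 0.0, 1.0]] {}
wrist ['image', 'fovy', 'cx', 'cy', 'world_from_camera'] 59.43912139696771 279.49226384619504 212.07985178570618 [[0.285, 0.932, 0.226, 241.249], [-0.958, 0.277, 0.066, -580.28], [-0.001, -0.235, 0.972, 383.873], [0.0, 0.0, 0.0, 1.0]] {}
```

View pics/scene0.png

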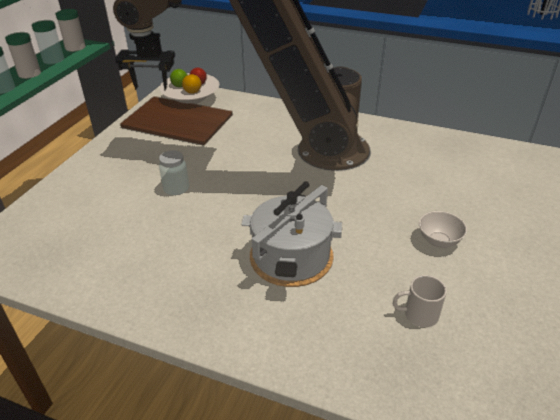

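View pics/top0.png

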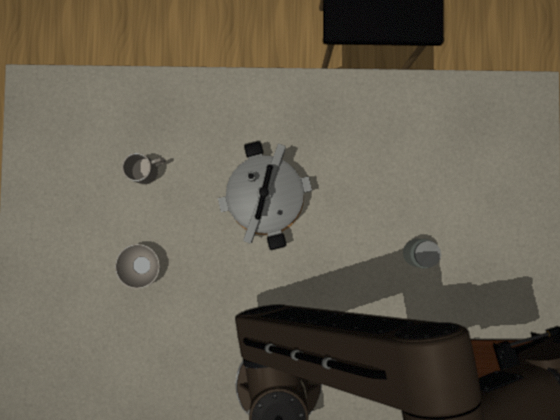

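View pics/wrist0.png

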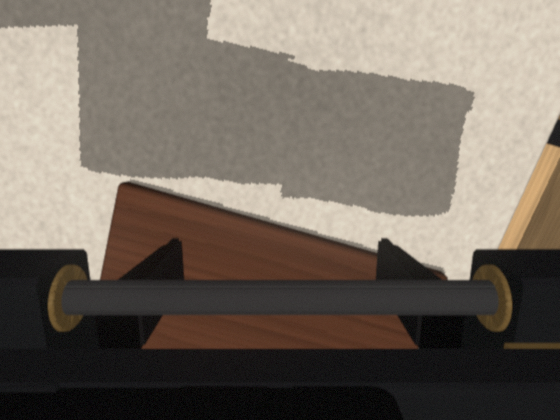

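```bash
python3 - <<'E'
import cv2
a=cv2.imread("pics/top0.png")[130:260,205:330]; cv2.imwrite("pics/topz.png",cv2.resize(a,None,fx=4.6,fy=4.6,interpolation=cv2.INTER_CUBIC))
a=cv2.imread("pics/scene0.png")[170:290,220:360]; cv2.imwrite("pics/scz.png",cv2.resize(a,None,fx=5,fy=5,interpolation=cv2.INTER_CUBIC))
E
```

```text
(no output)
```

View pics/topz.png

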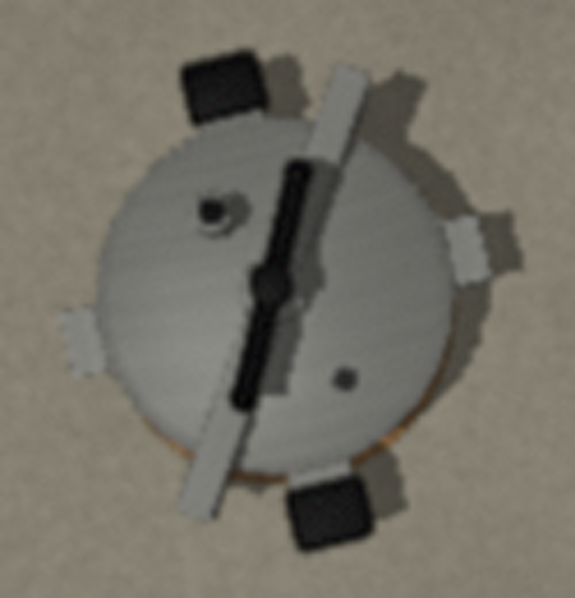

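View pics/scz.png

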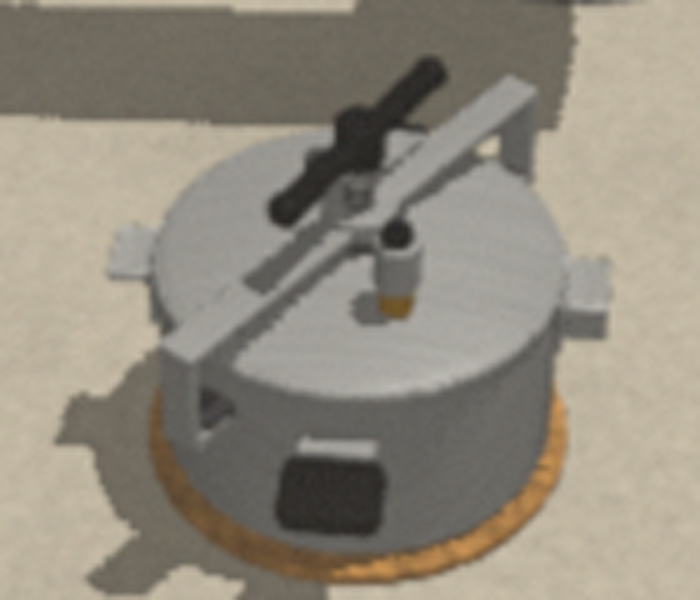

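```bash
cat > h.py <<'E'
from cell import env, eyes
import cv2, numpy as np
def ray(c,u,v):
    f=210/np.tan(np.radians(c["fovy"]/2)); T=c["world_from_camera"]
    d=T[:3,:3]@np.array([(u-c["cx"])/f,-(v-c["cy"])/f,-1]); return T[:3,3],d
def atz(c,u,v,z):
    o,d=ray(c,u,v); return (o+d*(z-o[2])/d[2])
def proj(c,p):
    f=210/np.tan(np.radians(c["fovy"]/2)); T=c["world_from_camera"]
    q=T[:3,:3].T@(np.array(p)-T[:3,3]); return c["cx"]+f*q[0]/-q[2], c["cy"]-f*q[1]/-q[2]
E
python3 - <<'E'
from h import *
c=eyes.read_camera("top")
for n,(u,v),z in [("hA",(300,165),211),("hB",(243,405),211),("hub",(270,284),211),("barA",(349,72),164),("barB",(200,512),164),("lugR",(467,250),118),("lugL",(83,342),118),("gripA",(224,87),97),("gripB",(330,510),97),("valve",(211,211),190)]:
    print(n,np.round(atz(c,205+(u+.5)/4.6-.5,130+(v+.5)/4.6-.5,z),1))
c=eyes.read_camera("scene")
for n,(u,v),z in [("hA",(430,70),203),("hB",(284,210),203),("barA",(185,345),164),("barB",(518,90),164),("lugL",(590,272),118),("lugR",(130,250),118),("valve",(397,232),190)]:
    print(n,np.round(atz(c,220+(u+.5)/5-.5,170+(v+.5)/5-.5,z),1))
E
```

```text
hA [621.6  30.  211. ]
hB [485.1  60.4 211. ]
hub [553.8  46.1 211. ]
barA [683.4   2.6 164. ]
barB [423.8  86.5 164. ]
lugR [583.6 -70.4 118. ]
lugL [524.9 161.6 118. ]
gripA [685.   79.6  97. ]
gripB [424.8  10.9  97. ]
valve [597.2  81.2 190. ]
hA [488.7  60.4 203. ]
hB [621.   31.6 203. ]
barA [688.1   6.9 164. ]
barB [438.9  94.  164. ]
lugL [516.3 160.  118. ]
lugR [585.4 -70.6 118. ]
valve [602.5  83.3 190. ]
```

```bash
python3 - <<'E'
from h import *
from scipy.spatial.transform import Rotation as R
print(R.from_euler("xyz",env.state()["tcp_rot"]).as_matrix().round(3))
c=eyes.read_camera("top")
print(atz(c,425,250,120), atz(c,140,167,95),atz(c,138,265,55))
E
```

```text
[[-0.     0.285 -0.959]
 [ 0.    -0.959 -0.285]
 [-1.    -0.    -0.   ]]
[ 403.68881205 -401.66402696  120.        ] [628.48770461 400.78297716  95.        ] [348.48821245 410.57939464  55.        ]
```

Emit:
{"api": "jog_arm", "payload": {
  "deltas": [-30,0,0,0.145,0,0,0,-30,0,0,0.145,0,0,0,0,-46,-36,0,0,0,0,0,-46,-36,0,0,0,0,0,-46,-36,0,0,0,0,0,-46,-36,0,0,0,0,0,-46,-36,0,0,0,0,0,-46,-36,0,0,0,0]
}}

```text
t: 1.3
eef_pos: [400.8, -320.3, 466.0]
tcp_rot: [-2.487, 1.57, 0.637]
ft_force: [0.6, -1.2, -0.1]
opening: 0.215
```

Emit:
{"api": "jog_arm", "payload": {
  "deltas": [0,-46,-36,0,0,0,0,0,-46,-36,0,0,0,0,0,-46,-36,0,0,0,0,0,-46,-36,0,0,0,0,0,-46,-36,0,0,0,0,0,-46,-36,0,0,0,0,0,-46,-36,0,0,0,0,0,0,0,0,0,0,0]
}}

```text
t: 2.3
eef_pos: [666.7, 12.7, 466.4]
tcp_rot: [3.026, 1.569, -0.129]
ft_force: [-0.3, -0.8, 0.1]
opening: 0.004
```

```bash
python3 - <<'E'
from h import *
from scipy.spatial.transform import Rotation as R
s=env.state();print(R.from_euler("xyz",s["tcp_rot"]).as_matrix().round(3));print({k:np.round(v,3).tolist() for k,v in s.items()})
for n in ["top","wrist"]:
    c=eyes.read_camera(n); cv2.imwrite(f"pics/{n}1.png",c["image"][:,:,::-1])
E
```

```text
[[ 0.002 -0.014 -1.   ]
 [-0.    -1.     0.014]
 [-1.     0.    -0.002]]
{'t': 2.3, 'joints': [-0.08, 0.504, 1.366, -0.0, 1.269, 1.505], 'qvel': [-0.035, -0.022, 0.036, -0.016, 0.0, -0.013], 'tau': [2.516, -64.071, -30.492, 0.283, -0.05, 0.463], 'eef_pos': [666.717, 12.66, 466.36], 'tcp_rot': [3.026, 1.569, -0.129], 'ft_force': [-0.324, -0.84, 0.063], 'moment': [0.006, 0.037, 0.019], 'opening': 0.004}
```

View pics/wrist1.png

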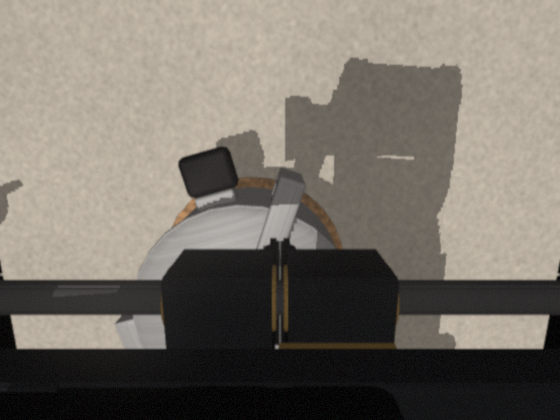

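```bash
python3 - <<'E'
from h import *
c=eyes.read_camera("wrist")
print("end mid",atz(c,290,173,164),"grip",atz(c,208,165,97))
for p in [(688,1.7,164),(674,6,164),(602.5,83,190)]: print(proj(c,p))
E
```

```text
end mid [694.31303838   1.28235173 164.        ] grip [694.41241323  77.10131872  97.        ]
(np.float64(289.53719299859574), np.float64(181.1369545008272))
(np.float64(284.2208627783365), np.float64(198.95334371436027))
(np.float64(184.66745764766605), np.float64(299.54537362717485))
```

Emit:
{"api": "jog_arm", "payload": {
  "deltas": [0,-34,-20,0,0,0,0,0,0,0,0,0,0,0,50,0,0,0,0,0,0,50,0,0,0,0,0,0,28,0,0,0,0,0,0,0,0,0,0,0,0,0]
}}

```text
t: 3.2
eef_pos: [682.8, 33.4, 339.7]
tcp_rot: [2.753, 1.564, -0.416]
ft_force: [0.2, 0.4, 0.5]
opening: 0.005
```

```bash
python3 - <<'E'
from h import *
c=eyes.read_camera("scene"); cv2.imwrite("pics/scz2.png",cv2.resize(c["image"][100:300,200:400,::-1],None,fx=3,fy=3,interpolation=cv2.INTER_CUBIC))
E
```

```text
(no output)
```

View pics/scz2.png

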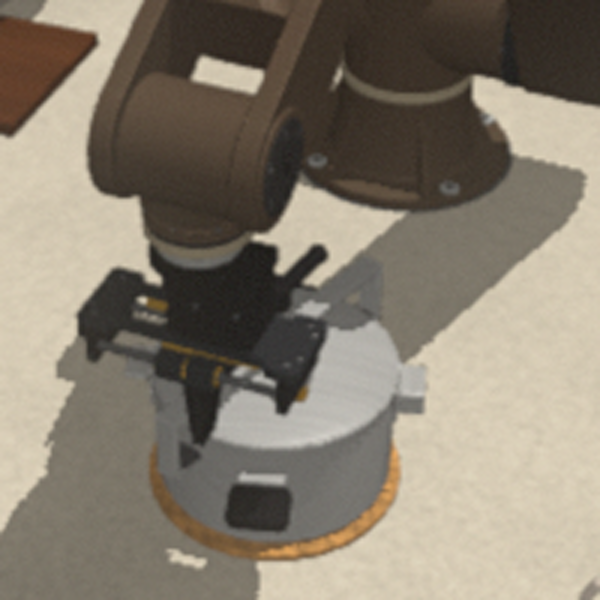

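Emit:
{"api": "jog_arm", "payload": {
  "deltas": [6,8,1,0,0,0,0,0,10,3,0,0,0,0,0,10,4,0,0,0,0,0,10,5,0,0,0,0]
}}

```text
t: 3.75
eef_pos: [668.4, -7.2, 339.4]
tcp_rot: [3.005, 1.555, -0.165]
ft_force: [0.7, 2.7, 1.3]
opening: 0.006
```

Emit:
{"api": "jog_arm", "payload": {
  "deltas": [5,9,4,0,-0.016,0,0,0,9,5,0,0,0,0,0,8,6,0,0,0,0,0,7,7,0,0,0,0]
}}

```text
t: 4.25
eef_pos: [644.1, -42.2, 335.8]
tcp_rot: [2.072, 1.568, -1.098]
ft_force: [1.6, 2.8, 2.0]
opening: 0.005
```

Emit:
{"api": "jog_arm", "payload": {
  "deltas": [0,6,7,0,0,0,0,0,6,7,0,0,0,0,0,4,6,0,0,0,0]
}}

```text
t: 4.62
eef_pos: [621.9, -58.7, 335.6]
tcp_rot: [1.842, 1.569, -1.328]
ft_force: [1.7, 2.0, -0.0]
opening: 0.007
```

```bash
python3 - <<'E'
from h import *
c=eyes.read_camera("scene"); cv2.imwrite("pics/scz3.png",cv2.resize(c["image"][150:300,200:370,::-1],None,fx=4,fy=4,interpolation=cv2.INTER_CUBIC))
c=eyes.read_camera("top"); cv2.imwrite("pics/tz3.png",cv2.resize(c["image"][130:260,205:330,::-1],None,fx=4.6,fy=4.6,interpolation=cv2.INTER_CUBIC))
E
```

```text
(no output)
```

View pics/scz3.png

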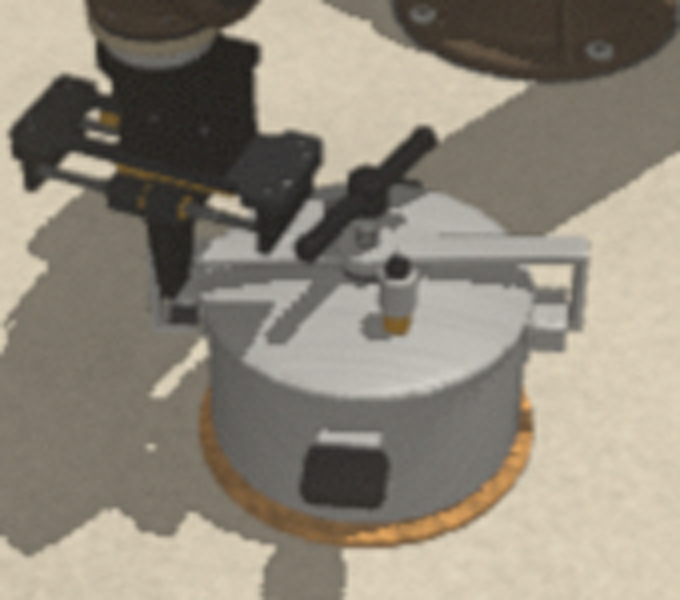

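View pics/tz3.png

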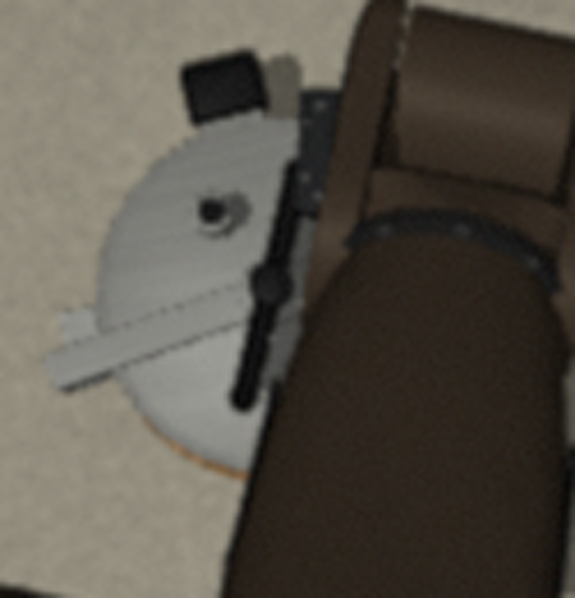

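Emit:
{"api": "jog_arm", "payload": {
  "deltas": [0,3,5,0,0,0,0,0,3,5,0,0,0,0]
}}

```text
t: 4.97
eef_pos: [611.5, -64.5, 335.5]
tcp_rot: [1.746, 1.569, -1.424]
ft_force: [1.3, 1.1, 0.6]
opening: 0.004
```

Emit:
{"api": "jog_arm", "payload": {
  "deltas": [0,2,4,0,0,0,0]
}}

```text
t: 5.1
eef_pos: [607.2, -66.4, 335.5]
tcp_rot: [2.033, 1.569, -1.137]
ft_force: [5.3, 6.4, 0.6]
opening: 0.005
```

Emit:
{"api": "jog_arm", "payload": {
  "deltas": [0,2,4,0,0,0,0]
}}

```text
t: 5.22
eef_pos: [603.6, -67.8, 335.9]
tcp_rot: [3.029, 1.566, -0.142]
ft_force: [11.9, 12.5, -0.4]
opening: 0.005
```

Emit:
{"api": "jog_arm", "payload": {
  "deltas": [0,-14,-20,0,0,0,0,-60,-16,-16,0,0,0,0,-30,0,-20,0,0,0,0,-30,0,-20,0,0,0,0]
}}

```text
t: 5.72
eef_pos: [680.0, -40.3, 455.4]
tcp_rot: [0.557, 1.568, -2.614]
ft_force: [-0.1, 1.4, 0.5]
opening: 0.002
```

```bash
python3 - <<'E'
from h import *
c=eyes.read_camera("scene"); cv2.imwrite("pics/scz4.png",cv2.resize(c["image"][150:300,200:370,::-1],None,fx=4,fy=4,interpolation=cv2.INTER_CUBIC))
c=eyes.read_camera("top"); cv2.imwrite("pics/tz4.png",cv2.resize(c["image"][130:260,205:330,::-1],None,fx=4.6,fy=4.6,interpolation=cv2.INTER_CUBIC))
E
```

```text
(no output)
```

View pics/scz4.png

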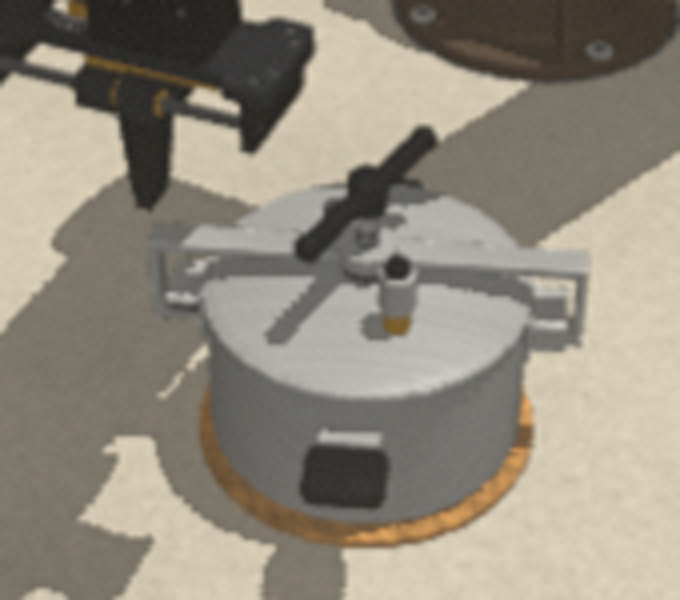

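View pics/tz4.png

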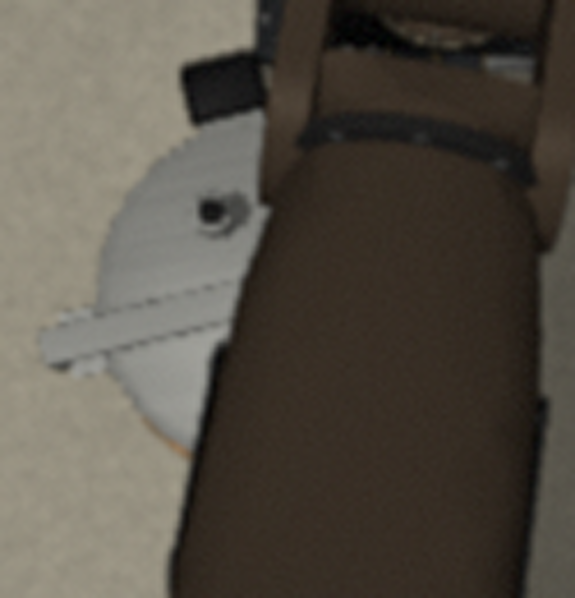

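Emit:
{"api": "jog_arm", "payload": {
  "deltas": [0,-36,19,0,0,0,0,0,-36,19,0,0,0,0,0,-36,19,0,0,0,0,0,0,0,0,0,0,0,0,0,0,0,0,0,0]
}}

```text
t: 6.45
eef_pos: [623.5, 70.0, 452.9]
tcp_rot: [1.026, 1.565, -2.147]
ft_force: [0.0, -1.4, 0.2]
opening: 0.006
```

Emit:
{"api": "jog_arm", "payload": {
  "deltas": [40,0,0,0,0,0,0,22,0,0,0,0,0,0,0,0,0,0,0,0,0,0,0,0,0,0,0,0]
}}

```text
t: 6.95
eef_pos: [624.3, 65.9, 389.1]
tcp_rot: [1.12, 1.565, -2.056]
ft_force: [-0.0, -0.6, -0.3]
opening: 0.006
```

```bash
cat >> h.py <<'E'
from scipy.spatial.transform import Rotation as Ro
C=np.array([554.5,46.])
def st():
    s=env.state();M=Ro.from_euler("xyz",s["tcp_rot"]).as_matrix();p=s["eef_pos"];f=s["ft_force"];m=s["moment"]
    d=p[:2]-C; tz=m[2]+(d[0]*f[1]-d[1]*f[0])/1000
    print("t",round(s["t"],2),"p",p.round(1),"tip",(p+190*M[:,0]).round(1),"r",round(np.hypot(*d),1),"ang",round(float(np.degrees(np.arctan2(d[1],d[0]))),1),"f",f.round(2),"m",m.round(3),"tz",round(tz,3),"axes y",M[:,1].round(3),"x",M[:,0].round(3))
E
python3 -c "from h import *;st()"
```

```text
t 6.95 p [624.3  65.9 389.1] tip [623.8  64.9 199.2] r 72.6 ang 15.9 f [-0.02 -0.64 -0.3 ] m [-0.014  0.009  0.015] tz -0.029 axes y [-0.034 -0.999  0.005] x [-0.003 -0.005 -1.   ]
```

```bash
cat >> h.py <<'E'
def plan(step,n,R=63.6,z=386.7,lead=0):
    s=env.state();M=Ro.from_euler("xyz",s["tcp_rot"]).as_matrix();p=s["eef_pos"].copy()
    Md=np.array([[0,0,-1],[0,-1,0],[-1,0,0]],float)
    rv=Ro.from_matrix(M.T@Md).as_rotvec(); print("rotfix",rv.round(3))
    a=np.arctan2(p[1]-C[1],p[0]-C[0])
    for i in range(n):
        a-=np.radians(step); q=np.array([*(C+R*np.array([np.cos(a),np.sin(a)])),z]); d=Md.T@(q-p); print(d.round(1).tolist(), "ang",round(np.degrees(a))); p=q
E
python3 -c "from h import *;plan(10,5)"
```

```text
rotfix [-0.034  0.003 -0.005]
[2.4, 13.4, 6.6] ang 6
[0.0, 11.1, -0.2] ang -4
[0.0, 10.9, 1.7] ang -14
[0.0, 10.5, 3.6] ang -24
[0.0, 9.7, 5.4] ang -34
```

Emit:
{"api": "jog_arm", "payload": {
  "deltas": [2.5,12,6,-0.034,0,-0.005,0,0,8,0,0,0,0,0,0,6,1,0,0,0,0]
}}

```text
t: 7.32
eef_pos: [617.2, 40.0, 388.8]
tcp_rot: [-1.579, 1.568, 1.561]
ft_force: [1.4, 10.8, -4.7]
opening: 0.0
```

```bash
python3 -c "from h import *;st();plan(10,6)"
```

```text
t 7.33 p [617.2  40.  388.8] tip [617.2  40.6 198.8] r 63.0 ang -5.5 f [ 1.42 10.78 -4.74] m [ 2.009 -0.326 -0.041] tz 0.644 axes y [-0.002 -1.    -0.003] x [ 0.     0.003 -1.   ]
rotfix [-0.002 -0.     0.003]
[2.1, 11.0, 1.4] ang -15
[0.0, 10.4, 3.9] ang -25
[0.0, 9.6, 5.6] ang -35
[0.0, 8.4, 7.2] ang -45
[0.0, 7.1, 8.6] ang -55
[0.0, 5.5, 9.6] ang -65
```

Emit:
{"api": "jog_arm", "payload": {
  "deltas": [1,11,1.5,0,0,0,0,0,10.5,4,0,0,0,0,0,9.5,5.5,0,0,0,0]
}}

```text
t: 7.7
eef_pos: [606.5, 11.6, 389.3]
tcp_rot: [-1.758, 1.558, 1.378]
ft_force: [3.4, 11.0, -3.6]
opening: 0.003
```

```bash
python3 -c "from h import *;st();plan(10,6)"
```

```text
t 7.7 p [606.5  11.6 389.3] tip [607.   13.9 199.3] r 62.4 ang -33.5 f [ 3.39 11.01 -3.58] m [ 2.097 -0.833 -0.115] tz 0.575 axes y [-0.006 -1.    -0.013] x [ 0.002  0.012 -1.   ]
rotfix [-0.006 -0.002  0.013]
[2.6, 9.3, 5.9] ang -44
[0.0, 7.3, 8.3] ang -54
[0.0, 5.8, 9.5] ang -64
[0.0, 4.1, 10.3] ang -74
[0.0, 2.2, 10.9] ang -84
[0.0, 0.3, 11.1] ang -94
```

Emit:
{"api": "jog_arm", "payload": {
  "deltas": [1.5,9,6,0,0,0.01,0,0.5,7.5,8,0,0,0,0,0,6,9.5,0,0,0,0,0,4,10.5,0,0,0,0]
}}

```text
t: 8.2
eef_pos: [574.9, -13.3, 390.0]
tcp_rot: [-2.666, 1.55, 0.464]
ft_force: [8.4, 5.0, -6.1]
opening: 0.005
```

```bash
python3 -c "from h import *;st();plan(10,6)"
```

```text
t 8.2 p [574.9 -13.3 390. ] tip [578.4 -11.5 200.1] r 62.7 ang -71.0 f [ 8.43  5.01 -6.12] m [ 1.057 -1.582  0.004] tz 0.606 axes y [-0.011 -1.    -0.009] x [ 0.018  0.009 -1.   ]
rotfix [-0.011 -0.018  0.009]
[3.3, 3.5, 10.5] ang -81
[0.0, 0.8, 11.1] ang -91
[0.0, -1.2, 11.0] ang -101
[0.0, -3.0, 10.7] ang -111
[0.0, -4.9, 10.0] ang -121
[0.0, -6.5, 9.0] ang -131
```

Emit:
{"api": "jog_arm", "payload": {
  "deltas": [2,3,10.5,-0.01,-0.018,0.009,0,2,1,11,0,0,0,0,0,-1,11,0,-0.01,0,0,0,-3,10.5,0,0,0,0]
}}

```text
t: 8.7
eef_pos: [536.4, -13.8, 391.2]
tcp_rot: [3.113, 1.553, -0.036]
ft_force: [9.5, -2.2, -6.5]
opening: 0.005
```

```bash
python3 -c "from h import *;st();plan(10,6)"
```

```text
t 8.7 p [536.4 -13.8 391.2] tip [539.7 -13.9 201.2] r 62.5 ang -106.9 f [ 9.45 -2.18 -6.54] m [-0.483 -1.723 -0.028] tz 0.577 axes y [-0.007 -1.     0.001] x [ 0.018 -0.001 -1.   ]
rotfix [-0.007 -0.018 -0.001]
[4.5, -3.1, 10.6] ang -117
[0.0, -5.9, 9.4] ang -127
[0.0, -7.4, 8.3] ang -137
[0.0, -8.7, 6.8] ang -147
[0.0, -9.8, 5.2] ang -157
[0.0, -10.5, 3.5] ang -167
```

Emit:
{"api": "jog_arm", "payload": {
  "deltas": [4,-3,10.5,0,-0.018,0,0,3,-6,9.5,0,0,0,0,2,-7.5,8.5,0,-0.01,0,0]
}}

```text
t: 9.07
eef_pos: [512.1, 0.9, 388.3]
tcp_rot: [2.756, 1.555, -0.397]
ft_force: [10.2, -3.6, 5.0]
opening: 0.006
```

```bash
python3 -c "from h import *;st();plan(10,6)"
```

```text
t 9.07 p [512.1   0.9 388.3] tip [ 5.150e+02 -3.000e-01  1.984e+02] r 61.9 ang -133.2 f [10.16 -3.56  4.99] m [-0.54  -1.914 -0.044] tz 0.566 axes y [-0.011 -1.     0.006] x [ 0.015 -0.006 -1.   ]
rotfix [-0.011 -0.015 -0.006]
[1.6, -7.0, 8.6] ang -143
[0.0, -9.4, 5.8] ang -153
[0.0, -10.3, 4.1] ang -163
[0.0, -10.9, 2.3] ang -173
[0.0, -11.1, 0.3] ang -183
[0.0, -11.0, -1.6] ang -193
```

Emit:
{"api": "jog_arm", "payload": {
  "deltas": [1.5,-7.5,8.5,-0.01,-0.015,-0.006,0,1,-9.5,6,0,0,0,0,1,-10.5,4,0,0,0,0]
}}

```text
t: 9.45
eef_pos: [496.5, 26.6, 388.9]
tcp_rot: [2.765, 1.553, -0.381]
ft_force: [3.7, -8.4, -2.4]
opening: 0.005
```

```bash
python3 -c "from h import *;st();plan(10,6)"
```

```text
t 9.45 p [496.5  26.6 388.9] tip [499.6  25.3 198.9] r 61.1 ang -161.5 f [ 3.66 -8.43 -2.37] m [-1.479 -0.664  0.063] tz 0.623 axes y [-0.004 -1.     0.006] x [ 0.016 -0.006 -1.   ]
rotfix [-0.003 -0.016 -0.006]
[2.2, -10.0, 4.9] ang -171
[0.0, -11.1, 0.7] ang -181
[0.0, -11.0, -1.2] ang -191
[0.0, -10.6, -3.1] ang -201
[0.0, -9.9, -4.9] ang -211
[0.0, -8.9, -6.6] ang -221
```

Emit:
{"api": "jog_arm", "payload": {
  "deltas": [1.5,-10,4.5,0,-0.016,-0.006,0,1,-11,1.5,0,0,0,0,1,-11,-1,0,0,0,0]
}}

```text
t: 9.82
eef_pos: [493.6, 56.3, 388.6]
tcp_rot: [2.445, 1.558, -0.703]
ft_force: [-4.1, -11.1, 2.9]
opening: 0.01
```

```bash
python3 -c "from h import *;st();plan(10,6)"
```

```text
t 9.82 p [493.6  56.3 388.6] tip [495.3  54.8 198.7] r 61.8 ang 170.4 f [ -4.09 -11.1    2.94] m [-2.06   0.542 -0.18 ] tz 0.538 axes y [-0.006 -1.     0.008] x [ 0.009 -0.008 -1.   ]
rotfix [-0.006 -0.009 -0.008]
[1.9, -11.0, -1.0] ang 160
[0.0, -10.1, -4.6] ang 150
[0.0, -9.1, -6.3] ang 140
[0.0, -7.9, -7.8] ang 130
[0.0, -6.4, -9.0] ang 120
[0.0, -4.8, -10.0] ang 110
```

Emit:
{"api": "jog_arm", "payload": {
  "deltas": [1.5,-11,-1.5,-0.006,-0.009,-0.008,0,1,-10,-4.5,0,0,0,0,1,-9,-6.5,0,0,0,0]
}}

```text
t: 10.2
eef_pos: [507.0, 83.8, 388.1]
tcp_rot: [1.938, 1.563, -1.206]
ft_force: [-4.4, -9.6, 3.2]
opening: 0.001
```

```bash
python3 -c "from h import *;st();plan(10,6)"
```

```text
t 10.2 p [507.   83.8 388.1] tip [507.6  82.4 198.1] r 60.7 ang 141.5 f [-4.44 -9.58  3.22] m [-1.873  1.008 -0.101] tz 0.522 axes y [-0.002 -1.     0.008] x [ 0.003 -0.008 -1.   ]
rotfix [-0.002 -0.003 -0.008]
[1.4, -9.8, -5.4] ang 131
[0.0, -6.6, -8.9] ang 121
[0.0, -4.9, -9.9] ang 111
[0.0, -3.1, -10.6] ang 101
[0.0, -1.2, -11.0] ang 91
[0.0, 0.7, -11.1] ang 81
```

Emit:
{"api": "jog_arm", "payload": {
  "deltas": [1,-9,-6,0,0,-0.008,0,0.5,-7,-9,0,0,0,0,0.5,-5,-10,0,0,0,0]
}}

```text
t: 10.58
eef_pos: [531.6, 102.6, 387.3]
tcp_rot: [1.048, 1.563, -2.099]
ft_force: [-8.0, -8.2, 1.5]
opening: 0.004
```

```bash
python3 -c "from h import *;st();plan(10,6)"
```

```text
t 10.57 p [531.6 102.6 387.3] tip [530.8 101.3 197.4] r 61.0 ang 112.1 f [-7.98 -8.19  1.52] m [-1.554  1.473 -0.045] tz 0.594 axes y [-0.005 -1.     0.007] x [-0.004 -0.007 -1.   ]
rotfix [-0.005  0.004 -0.007]
[0.6, -5.6, -9.6] ang 102
[0.0, -1.4, -11.0] ang 92
[0.0, 0.6, -11.1] ang 82
[0.0, 2.5, -10.8] ang 72
[0.0, 4.3, -10.2] ang 62
[0.0, 6.0, -9.3] ang 52
```

Emit:
{"api": "jog_arm", "payload": {
  "deltas": [0,-5,-10,0,0.004,-0.007,0,0,-1.5,-11,0,0,0,0,0,0.5,-11,0,0,0,0]
}}

```text
t: 10.95
eef_pos: [561.9, 107.0, 387.3]
tcp_rot: [0.284, 1.556, -2.865]
ft_force: [-11.5, -3.2, 1.9]
opening: 0.004
```

```bash
python3 -c "from h import *;st();plan(10,6)"
```

```text
t 10.95 p [561.9 107.  387.3] tip [559.2 106.2 197.3] r 61.4 ang 83.1 f [-11.5   -3.15   1.85] m [-0.46   2.122 -0.157] tz 0.521 axes y [-0.007 -1.     0.004] x [-0.014 -0.004 -1.   ]
rotfix [-0.007  0.014 -0.004]
[0.6, 0.1, -11.1] ang 73
[0.0, 4.1, -10.3] ang 63
[0.0, 5.9, -9.4] ang 53
[0.0, 7.4, -8.2] ang 43
[0.0, 8.7, -6.8] ang 33
[0.0, 9.8, -5.2] ang 23
```

Emit:
{"api": "jog_arm", "payload": {
  "deltas": [0,0.5,-11,-0.007,0.014,-0.004,0,0,4,-10.5,0,0,0,0,0,6,-9.5,0,0.005,0,0]
}}

```text
t: 11.32
eef_pos: [590.6, 96.0, 387.1]
tcp_rot: [0.032, 1.559, -3.113]
ft_force: [-13.0, 2.8, 3.2]
opening: 0.004
```

```bash
python3 -c "from h import *;st();plan(10,6)"
```

```text
t 11.32 p [590.6  96.  387.1] tip [588.3  96.  197.2] r 61.7 ang 54.2 f [-12.99   2.77   3.15] m [ 0.512  2.522 -0.082] tz 0.667 axes y [-0.003 -1.     0.   ] x [-0.012 -0.    -1.   ]
rotfix [-0.003  0.012 -0.   ]
[0.4, 5.7, -9.5] ang 44
[0.0, 8.6, -7.0] ang 34
[0.0, 9.7, -5.4] ang 24
[0.0, 10.5, -3.6] ang 14
[0.0, 10.9, -1.8] ang 4
[0.0, 11.1, 0.2] ang -6
```

Emit:
{"api": "jog_arm", "payload": {
  "deltas": [0,6,-9.5,0,0.01,0,0,0,8.5,-7.5,0,0,0,0]
}}

```text
t: 11.58
eef_pos: [606.1, 82.1, 387.5]
tcp_rot: [-0.19, 1.559, 2.947]
ft_force: [-10.5, 9.0, 1.7]
opening: 0.006
```

```bash
python3 -c "from h import *;st();plan(10,6)"
```

```text
t 11.57 p [606.1  82.1 387.5] tip [604.   82.5 197.5] r 63.0 ang 35.0 f [-10.48   8.97   1.68] m [ 1.46   1.808 -0.038] tz 0.803 axes y [-0.005 -1.    -0.002] x [-0.011  0.002 -1.   ]
rotfix [-0.005  0.011  0.002]
[0.8, 9.3, -6.0] ang 25
[0.0, 10.4, -3.8] ang 15
[0.0, 10.9, -1.9] ang 5
[0.0, 11.1, 0.0] ang -5
[0.0, 10.9, 1.9] ang -15
[0.0, 10.4, 3.8] ang -25
```

Emit:
{"api": "jog_arm", "payload": {
  "deltas": [0,4,-3,0,0.01,0,0]
}}

```text
t: 11.7
eef_pos: [608.5, 78.4, 387.7]
tcp_rot: [-0.593, 1.564, 2.542]
ft_force: [-11.4, 7.7, 2.7]
opening: 0.004
```

```bash
python3 -c "from h import *;st();plan(10,2)"
```

```text
t 11.7 p [608.5  78.4 387.7] tip [607.4  79.2 197.7] r 62.9 ang 31.0 f [-11.4    7.69   2.72] m [1.383 1.97  0.031] tz 0.815 axes y [-0.006 -1.    -0.004] x [-0.006  0.004 -1.   ]
rotfix [-0.006  0.006  0.004]
[1.0, 9.6, -5.4] ang 21
[0.0, 10.7, -3.1] ang 11
```

Emit:
{"api": "jog_arm", "payload": {
  "deltas": [0,5,-2.5,0,0,0.004,0,0,5,-2.5,0,0,0,0]
}}

```text
t: 11.95
eef_pos: [612.7, 70.0, 388.3]
tcp_rot: [-0.473, 1.56, 2.66]
ft_force: [-5.9, 10.6, -0.9]
opening: 0.002
```

```bash
python3 -c "from h import *;st();plan(10,2)"
```

```text
t 11.95 p [612.7  70.  388.3] tip [610.8  71.  198.3] r 62.9 ang 22.5 f [-5.9  10.61 -0.85] m [1.831 1.049 0.041] tz 0.8 axes y [-0.008 -1.    -0.005] x [-0.01   0.005 -1.   ]
rotfix [-0.008  0.01   0.005]
[1.6, 10.3, -3.9] ang 12
[0.0, 11.0, -1.4] ang 2
```

Emit:
{"api": "jog_arm", "payload": {
  "deltas": [1,5,-2,0,0.01,0.005,0,0,5.5,-1.5,0,0,0,0]
}}

```text
t: 12.2
eef_pos: [615.2, 61.4, 388.5]
tcp_rot: [-1.0, 1.565, 2.132]
ft_force: [-0.4, 11.9, -1.8]
opening: 0.007
```

```bash
python3 -c "from h import *;st();plan(10,2)"
```

```text
t 12.2 p [615.2  61.4 388.5] tip [614.6  62.4 198.5] r 62.7 ang 14.3 f [-0.39 11.94 -1.75] m [2.178 0.252 0.118] tz 0.849 axes y [-0.009 -1.    -0.005] x [-0.003  0.005 -1.   ]
rotfix [-0.009  0.003  0.005]
[1.8, 10.7, -2.7] ang 4
[0.0, 11.1, 0.1] ang -6
```

Emit:
{"api": "jog_arm", "payload": {
  "deltas": [1,5.5,-1,-0.008,0,0.005,0,0,5.5,0,0,0,0,0]
}}

```text
t: 12.45
eef_pos: [616.2, 53.0, 388.8]
tcp_rot: [-1.247, 1.563, 1.891]
ft_force: [1.4, 16.5, -7.2]
opening: 0.005
```

```bash
python3 -c "from h import *;st();plan(10,2)"
```

```text
t 12.45 p [616.2  53.  388.8] tip [615.7  54.5 198.8] r 62.1 ang 6.5 f [ 1.43 16.53 -7.24] m [ 3.181 -0.342 -0.188] tz 0.821 axes y [-0.003 -1.    -0.008] x [-0.003  0.008 -1.   ]
rotfix [-0.003  0.003  0.008]
[2.1, 10.9, -1.8] ang -4
[0.0, 11.0, 1.6] ang -14
```

Emit:
{"api": "jog_arm", "payload": {
  "deltas": [1.5,5.5,-1,0,0,0.008,0,0,5.5,1,0,0,0,0]
}}

```text
t: 12.7
eef_pos: [616.1, 45.2, 389.0]
tcp_rot: [-1.374, 1.562, 1.762]
ft_force: [6.4, 16.9, -8.9]
opening: 0.002
```

```bash
python3 -c "from h import *;st();plan(10,2)"
```

```text
t 12.7 p [616.1  45.2 389. ] tip [615.7  46.9 199. ] r 61.6 ang -0.7 f [ 6.38 16.92 -8.92] m [ 3.266 -1.159 -0.2  ] tz 0.846 axes y [-0.006 -1.    -0.009] x [-0.002  0.009 -1.   ]
rotfix [-0.006  0.002  0.009]
[2.3, 11.1, -0.9] ang -11
[0.0, 10.7, 3.0] ang -21
```

Emit:
{"api": "jog_arm", "payload": {
  "deltas": [1,5.5,0,-0.006,0,0.009,0,0,5.5,1.5,0,0,0,0]
}}

```text
t: 12.95
eef_pos: [614.8, 37.7, 389.1]
tcp_rot: [-1.622, 1.562, 1.517]
ft_force: [6.5, 17.9, -8.2]
opening: 0.005
```

```bash
python3 -c "from h import *;st();plan(10,2)"
```

```text
t 12.95 p [614.8  37.7 389.1] tip [614.9  39.4 199.1] r 60.9 ang -7.8 f [ 6.54 17.91 -8.16] m [ 3.248 -1.359 -0.165] tz 0.97 axes y [-0.003 -1.    -0.009] x [ 0.     0.009 -1.   ]
rotfix [-0.003 -0.     0.009]
[2.4, 11.2, -0.2] ang -18
[0.0, 10.2, 4.3] ang -28
```

Emit:
{"api": "jog_arm", "payload": {
  "deltas": [0,2,0.3,0,0,0,0]
}}

```text
t: 13.08
eef_pos: [614.8, 36.9, 389.2]
tcp_rot: [-1.686, 1.558, 1.452]
ft_force: [2.0, 11.5, -6.8]
opening: 0.003
```

```bash
python3 -c "from h import *;st();
for i in range(4): eyes.read_camera('top');st()"
```

```text
t 13.07 p [614.8  36.9 389.2] tip [615.1  39.3 199.2] r 61.0 ang -8.6 f [ 2.04 11.52 -6.75] m [ 2.085 -0.376 -0.099] tz 0.614 axes y [-0.004 -1.    -0.012] x [ 0.001  0.012 -1.   ]
t 13.12 p [614.8  36.8 389.2] tip [615.1  39.2 199.3] r 61.0 ang -8.6 f [ 2.38 13.64 -6.74] m [ 2.378 -0.519 -0.138] tz 0.706 axes y [-0.004 -1.    -0.013] x [ 0.001  0.013 -1.   ]
t 13.18 p [614.8  36.9 389.2] tip [615.1  39.2 199.2] r 61.0 ang -8.6 f [ 2.6  12.82 -6.94] m [ 2.407 -0.54  -0.135] tz 0.662 axes y [-0.004 -1.    -0.012] x [ 0.001  0.012 -1.   ]
t 13.22 p [614.8  36.9 389.2] tip [615.1  39.2 199.2] r 61.0 ang -8.6 f [ 2.53 12.5  -6.29] m [ 2.359 -0.538 -0.12 ] tz 0.656 axes y [-0.004 -1.    -0.012] x [ 0.001  0.012 -1.   ]
t 13.28 p [614.8  36.9 389.2] tip [615.1  39.2 199.2] r 61.0 ang -8.6 f [ 1.92 12.16 -7.03] m [ 2.356 -0.517 -0.174] tz 0.577 axes y [-0.004 -1.    -0.012] x [ 0.001  0.012 -1.   ]
```

Emit:
{"api": "jog_arm", "payload": {
  "deltas": [0,3.5,0.5,0,0,0,0]
}}

```text
t: 13.4
eef_pos: [614.6, 35.1, 389.2]
tcp_rot: [-1.675, 1.554, 1.462]
ft_force: [1.7, 18.9, -6.7]
opening: 0.006
```

```bash
python3 -c "from h import *;st();
for i in range(3): eyes.read_camera('top');st()"
```

```text
t 13.4 p [614.6  35.1 389.2] tip [614.9  38.3 199.2] r 61.0 ang -10.3 f [ 1.66 18.93 -6.69] m [ 3.347 -0.403 -0.216] tz 0.939 axes y [-0.005 -1.    -0.017] x [ 0.002  0.017 -1.   ]
t 13.45 p [614.5  34.9 389.2] tip [614.9  38.2 199.2] r 61.0 ang -10.5 f [ 2.23 17.62 -6.4 ] m [ 3.221 -0.416 -0.115] tz 0.967 axes y [-0.005 -1.    -0.017] x [ 0.002  0.017 -1.   ]
t 13.5 p [614.5  35.  389.3] tip [614.9  38.2 199.3] r 61.0 ang -10.4 f [ 2.22 16.69 -5.59] m [ 3.129 -0.446 -0.175] tz 0.852 axes y [-0.005 -1.    -0.017] x [ 0.002  0.017 -1.   ]
t 13.55 p [614.5  35.  389.2] tip [614.9  38.2 199.2] r 61.0 ang -10.4 f [ 2.   17.77 -6.21] m [ 3.108 -0.504 -0.182] tz 0.907 axes y [-0.005 -1.    -0.017] x [ 0.002  0.017 -1.   ]
```

Emit:
{"api": "jog_arm", "payload": {
  "deltas": [0,4.5,0.5,0,0,0.01,0]
}}

```text
t: 13.68
eef_pos: [614.0, 32.5, 389.1]
tcp_rot: [-1.644, 1.559, 1.49]
ft_force: [-1.3, 20.3, -4.1]
opening: 0.004
```

```bash
python3 -c "from h import *;st();
for i in range(3): eyes.read_camera('top');st()"
```

```text
t 13.68 p [614.   32.5 389.1] tip [614.2  34.8 199.2] r 61.0 ang -12.8 f [-1.29 20.28 -4.14] m [ 3.769  0.317 -0.187] tz 1.003 axes y [-0.007 -1.    -0.012] x [ 0.001  0.012 -1.   ]
t 13.72 p [613.9  32.2 389.1] tip [614.1  34.4 199.2] r 61.0 ang -13.0 f [-0.14 17.97 -4.75] m [ 3.313  0.106 -0.193] tz 0.872 axes y [-0.007 -1.    -0.011] x [ 0.001  0.011 -1.   ]
t 13.78 p [613.9  32.3 389.2] tip [614.1  34.4 199.2] r 61.0 ang -13.0 f [-0.96 17.02 -5.28] m [ 3.172  0.035 -0.27 ] tz 0.728 axes y [-0.007 -1.    -0.011] x [ 0.001  0.011 -1.   ]
t 13.82 p [613.9  32.3 389.2] tip [614.1  34.4 199.2] r 61.0 ang -13.0 f [-0.68 16.94 -4.31] m [ 3.204  0.049 -0.193] tz 0.804 axes y [-0.007 -1.    -0.011] x [ 0.001  0.011 -1.   ]
```

Emit:
{"api": "jog_arm", "payload": {
  "deltas": [0,-10,0,0,0,0,0,-10,-6,0,0,0,0,0,-50,0,0,0,0,0,0,-60,0,0,0,0,0,0,0,58,0,0,0,0,0,0,60,0,0,0,0,0,0,60,10,0,0,0,0,0,60,10,0,0,0,0,0,60,10,0,0,0,0,0,0,0,0,0,0,0]
}}

```text
t: 15.08
eef_pos: [579.7, -258.2, 522.5]
tcp_rot: [-2.909, 1.556, 0.224]
ft_force: [-0.1, 0.0, 0.8]
opening: 0.004
```

```bash
python3 - <<'E'
from h import *
st()
c=eyes.read_camera("scene"); cv2.imwrite("pics/scz5.png",cv2.resize(c["image"][150:300,200:370,::-1],None,fx=4,fy=4,interpolation=cv2.INTER_CUBIC))
cv2.imwrite("pics/sc5.png",c["image"][:,:,::-1])
c=eyes.read_camera("top"); cv2.imwrite("pics/tz5.png",cv2.resize(c["image"][130:260,205:330,::-1],None,fx=4.6,fy=4.6,interpolation=cv2.INTER_CUBIC))
E
```

```text
t 15.07 p [ 579.7 -258.2  522.5] tip [ 582.3 -257.6  332.5] r 305.2 ang -85.3 f [-0.1   0.04  0.83] m [0.033 0.062 0.021] tz -0.01 axes y [-0.009 -1.    -0.003] x [ 0.014  0.003 -1.   ]
```

View pics/scz5.png

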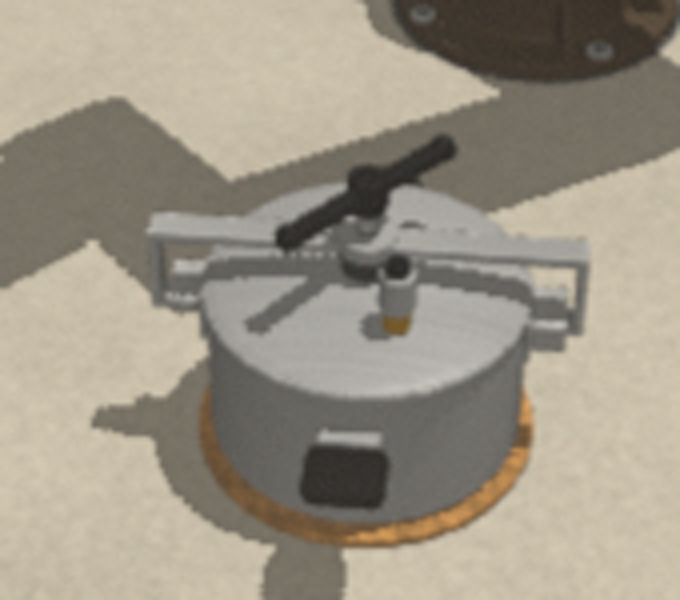

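View pics/tz5.png

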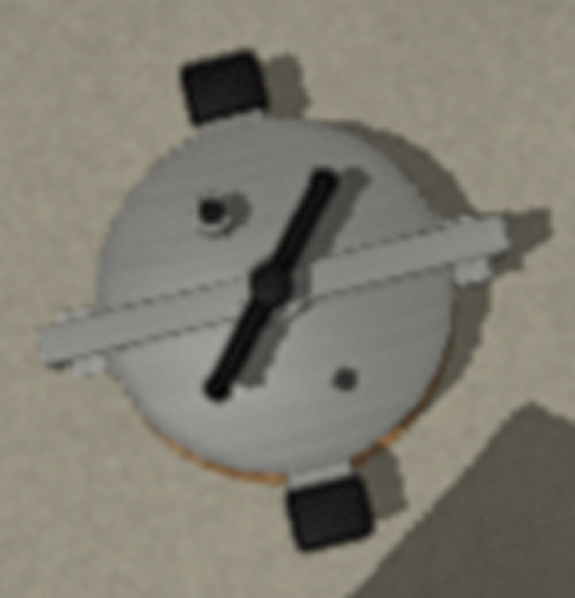

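View pics/sc5.png

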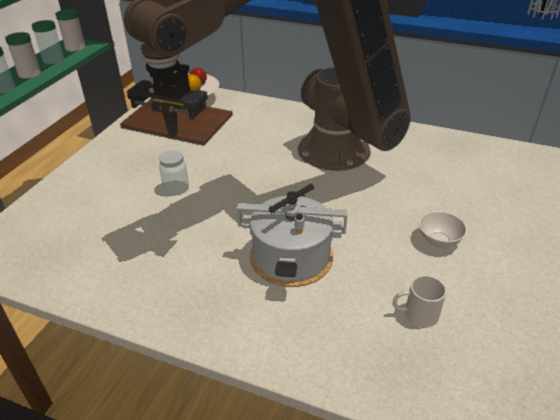

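```bash
python3 -c "from h import *;print(env.job_done())"
```

```text
the job is handed in; nothing more can be done
None
```

I closed the cooker and handed the job in at about 15 s. The clamp bar is home, the handle is tightened into the firm range, and the arm is clear of everything.

- **Bar:** I pushed its -y end clockwise with the closed fingers until it met the hard stop, where the force rose from 2 to about 17 N. In the last top picture the bar lies at a yaw of 0.256 rad, against about 0.252 for the pot.
- **Handle:** I pushed it round about 374° clockwise, a total that matches its angle in the last picture. The fingertips passed at least 7 mm above the valve.
- **Torque:** The handle ran freely at about 0.58 N m by the wrist sensor (0.55 is nominal). The last slipping pushes read 0.87 to 1.00 N m, about 0.95 on average. That is 1.65 times the free-running torque and about 0.9 N m after scaling to the nominal value. Single readings scatter by about ±0.07 N m, and one of the static readings afterwards was as low as 0.73 N m. Judging from where the torque began to rise, it should be 0.87 to 0.95 N m.
- **Contact force:** The final pushes also showed 4 to 9 N of downward drag on the fingers.
- **Bystanders:** In the last scene picture the mug, jar, bowl and valve look unmoved; I judged this by eye and did not re-measure them. The force on the tool was about zero at the end.

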